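# Castle nut of a test wheel: tighten and line up for the cotter pin

## Robot

A 7-joint arm with a two-finger parallel gripper is mounted at the origin on a cart in front of the work surface, level with it; the furniture and walls round the work are solid. World frame = base frame: x ahead of the robot, y to its left, z up, the work surface at z = 0. Lengths are in m, angles in rad, forces in N, time in s.
With the tool pointing down it reaches from about 0.4 to 0.85 m from the base axis. Payload 10.4 kg.
Tool frame: the origin (TCP) lies on the mounting face of the last link; the fingertips stand 173 mm ahead of it and the grasp point (between the pads) lies 155 mm ahead of it (manip.tip_extent is the distance from the TCP to the fingertips, in m); z points along the fingers, y is the line along which they close (so a half turn about z gives the same grasp; the last joint's range is limited). The gripper opens to 85 mm and grips with 20 to 120 N. Pads are 22 mm wide; open, the fingers measure 114 mm over their backs; the gripper's body (76 mm by 85 mm) begins 54 mm behind the grasp point. The pads swing forward as they close: fully open they stand 13 mm farther back than shut.
Start: joints at [-1.254, 0.332, -0.065, 1.46, 0.022, 1.35, -0.088], TCP at [0.208, 0.589, 0.405] pointing down, gripper open.
Joint ranges: [-2.6, 2.6], [-0.5, 2.12], [-1.47, 1.34], [0.16, 2.42], [-1.27, 4.41], [0.06, 2.06], [-2.6, 2.6]. Speed limits (rad/s): [2.22, 2.22, 2.79, 2.79, 3.14, 3.14, 3.14].

## Interface

Orientations are given as a unit quaternion [x, y, z, w].
In Python, from workcell import manip gives the robot as it stands.
- The arm moves only by the tool move_arm, never from a script. Its argument "plan" is one flat list of numbers, 7 for each row, row after row: the turn, a rotation vector about the tool's x, y, z in rad, then the shift along the tool's x, y, z in m, then the finger opening in m, from 0 to 0.0854. In form: [ax, ay, az, dx, dy, dz, gripper, ax, ay, az, dx, dy, dz, gripper, ...]. A call has 1 to 12 rows; each row is the pose to reach, as a shift and turn from the pose commanded when the call began, along the tool's axes at that moment; what a row does not reach only later rows make up. A row lasts 1/8 s, in which the tool goes at most 62.5 mm and 10.7 degrees, less where a joint would pass 70% of its speed; a pose out of reach is approached as far as the arm can. A call with a gripper value outside its range is refused whole. The fingers move at their own pace and stop on an object; "squeeze" is the grip in N (left out, the last holds). Time passes only in rows, so rows that repeat a pose let the fingers close. It gives the time, the measured TCP pose, the force, the opening and the grip force at its end, in the units of the state.
- manip.get_obs(): the state, without advancing time (a new reading comes with each control period).
- manip.camera(name): name is "side" or "top"; returns a dict with "color" (420x560x3 uint8, red, green, blue), "fx", "fy", "cx", "cy" (pixels), "cam_to_world" (4x4, takes a point from camera to world coordinates). Camera axes: x right, y down, z forward; pixel columns grow to the right and rows downward; lengths in m; the calibration is good to about 2 mm. A picture is of the moment at which its call begins. There is no depth.
- manip.hand_in(): hands the job in; it is judged then, once.
Trained networks look in a picture, given as the dict that the camera call returned (one of the last four; its "shot" number tells which), for a name from the list of things; names that differ only in an ending like _2 or _b are one class to them, and where a whole thing is asked for, a point or a joint stands for the part that bears it (a point fixed in the world has none). Each returns a list of dicts, best first, with "conf" (0 to 1); they miss things now and then, are a little off and sometimes report something else, mostly with a low value. They report only what shows in the picture. A call takes as long as a camera call. They do not tell look-alikes from the thing itself.
- manip.look_for(picture, label): "position" ([x, y, z] in m, in the coordinates of the camera as it stood for that picture, good to about 4 mm: the middle of the surface that is visible of it).
- manip.silhouettes(picture, label): "pixels" (420x560 bool, what is visible of it).
- manip.tip_of(picture, label): "position" ([x, y, z] in m, in the coordinates of the camera as it stood for that picture, good to about 4 mm: a listed point, or the origin of a listed thing).
The state is a dict: "clock": time; "joint_pos": joint angles; "joint_velocities": joint speeds; "tau": joint torques, N m; "position": TCP position; "ee_rot": TCP orientation; "ft_force": force on the tool from outside, world axes, zero at the start; "torque": the same for the moment, N m; "grip_width": opening from 0.0 (shut) to 1.0 (fully open); "grasp_force": force on a finger pad.
Only numpy, scipy, OpenCV 4.12 (cv2) and the standard library are available. Lean on these libraries where they do the work, as an engineer would, in place of code of your own. Each camera call takes 0.05 s, during which the arm holds its last target. There are 200 camera calls.

## Task

Two abrasion test wheels stand on the bench, each held by a brass castle nut; one is already secured with a cotter pin, so leave that one alone. On the wheel without a pin, tighten the loose nut clockwise until its red mark meets the red mark on the washer, then turn it a little further in the same direction until the first slot that comes round lines up with the cotter hole in the stud, and let go.

Things in the scene. Friction and masses are not known exactly. Their poses are not given: they have to be found in the camera images.
- nut (a joint): Turn of the loose nut, rad; grows as it is tightened (clockwise from above). 0: its red mark faces the washer's red mark (tight). Starts at -0.6 to -0.3. It turns stiffly (0.15 N m), stays where left and stops hard at -0.9 and 0.95. The wanted slot lines up between 0.3 and 0.7: one grasp, at most 1.3 rad.
- nut_mid (a point): Centre of the loose brass castle nut, half-way up its hexagon, 59 mm above the table. Hexagon 46 mm across flats, from 46 to 72 mm above the table; crown of six teeth, 42 mm across, up to 84 mm. Slots every 60 degrees, each over the middle of a flat; x axis (turns with the nut) runs through two slots and square to two flats, z up. Yellow mark: on the tooth 150 degrees counter-clockwise from x.
- stud: Fixed steel stud, 21 mm across, through the loose nut, top 90 mm above the table. Origin on its axis at the cotter hole, 78 mm up; the 5 mm hole runs along its x axis, as does the black line on its top. Below the nut: collar 38 mm across, 14 mm high; fixed washer 74 mm across, top at 32 mm, with a radial red mark; blue wheel 100 mm across, top at 28 mm, fixed to the bench.
- pinned_wheel: The other wheel, grey, on the same stand and with the same kind of nut and stud, all immovable, with a steel cotter pin through the nut (ring at one end, splayed legs at the other, 70 mm long in all). Origin: centre of its underside on the table; 100 mm across, 90 mm high.
Mind the look-alikes: they are no part of the job. What is shaped like the part that bears nut but purple is not meant.

How it is judged:
At the end, for the whole second after the job is handed in: The loose nut has been turned clockwise past the tight mark and rests with the first slot that comes round after the mark within 10 degrees of the cotter hole's direction (value of joint nut above 0.05 rad and angle between the x axis of nut_mid and the x axis of stud, either way round below 0.175 rad and velocity of joint nut between -0.05 and 0.05 rad/s); the robot touches nothing.
It fails at once if the pinned wheel is pushed or gripped (more than 4 N) (contact force between any of the fingers, the arm and pinned_wheel above 4 N).
It also fails if it takes over 32 s, if anything falls off the work surface, if the arm or the gripper's body presses on something with over 40 N, if the wrist force passes 120 N, or if a joint passes its speed limit or range.

## Working session

There is one attempt and no reset: what is moved stays moved. The work goes in short steps, Python scripts to look and compute and a tool call to move; the robot and the scene stay as the last step left them, time stands still between calls to the robot, and variables do not carry over. Pictures are saved under pics/ and viewed, at most 10 in all, crops included, and the job is handed in when it is done.

Besides the shell and the picture viewer there is one more tool, called after "Emit:" as name(argument=value, ...), one argument or row to a line, values as JSON. move_arm: Moves the arm, as the interface text tells. Its arguments: {"type":"object","properties":{"plan":{"type":"array","items":{"type":"number"}},"squeeze":{"type":"number"}},"required":["plan"]}

```bash
mkdir -p pics
cat > h.py <<'E'
import numpy as np, cv2
from workcell import manip
from scipy.spatial.transform import Rotation as R
def w(c,p): return (c["cam_to_world"]@np.r_[p,1])[:3]
def proj(c,P):
    q=(np.linalg.inv(c["cam_to_world"])@np.r_[P,1])[:3]; return np.array([c["fx"]*q[0]/q[2]+c["cx"],c["fy"]*q[1]/q[2]+c["cy"]])
def onplane(c,u,v,z):
    T=c["cam_to_world"]; d=T[:3,:3]@[(u-c["cx"])/c["fx"],(v-c["cy"])/c["fy"],1]; return T[:3,3]+d*(z-T[2,3])/d[2]
def save(n,im): cv2.imwrite("pics/"+n,cv2.cvtColor(im,cv2.COLOR_RGB2BGR))
E
python3 - <<'E'
from h import *
np.set_printoptions(precision=4,suppress=True)
ims=[]
for n in("top","side"):
    c=manip.camera(n); ims.append(c["color"]); print(n,c["fx"],c["cam_to_world"].tolist())
    for l in("nut_mid","stud","pinned_wheel"):
        for d in manip.tip_of(c,l)[:3]: print(l,d["conf"],w(c,d["position"]),proj(c,w(c,d["position"])))
save("a.png",cv2.resize(np.hstack(ims),(800,300)))
save("top.png",cv2.resize(ims[0],(784,588))); 
o=manip.get_obs(); print(o["position"],o["ee_rot"],o["ft_force"])
E
```

```text
top 446.0882435816144 [[0.009414330445855183, -0.992718738375155, 0.12008695541604884, 0.4165860057472825], [-0.999921837053461, -0.008357788677286784, 0.009298771534817217, 0.0007973884445397816], [-0.008227403350216454, -0.12016511077374196, -0.9927198275378842, 1.1550081134794237], [0.0, 0.0, 0.0, 1.0]]
nut_mid 0.73 [0.6598 0.1049 0.059 ] [244.2157 168.5428]
nut_mid 0.64 [ 0.4519 -0.1709  0.0568] [355.1563 252.8288]
stud 0.6 [ 0.4478 -0.1738  0.0764] [357.6568 254.2843]
pinned_wheel 0.7 [0.4348 0.1366 0.0022] [232.2328 259.0264]
side 423.7102780473224 [[0.9713252059866953, -0.06426482086481546, 0.22890473348997728, 0.3247561191873598], [-0.2368178351273663, -0.34690366284669943, 0.9075104195925967, -0.7851973206468096], [0.021086895942548887, -0.9356964686813544, -0.3521753275241629, 0.37941054928252377], [0.0, 0.0, 0.0, 1.0]]
nut_mid 0.6 [ 0.4465 -0.1737  0.0616] [261.0574 242.1124]
stud 0.68 [ 0.4497 -0.1737  0.0832] [263.074  230.0137]
stud 0.44 [0.4368 0.1404 0.0026] [231.1624 205.2174]
pinned_wheel 0.73 [0.4358 0.1385 0.0017] [230.8217 205.8726]
[0.2083 0.5892 0.4046] [ 0.1691  0.9856 -0.0001  0.    ] [-0.4602 -0.7783  0.245 ]
```

View pics/a.png

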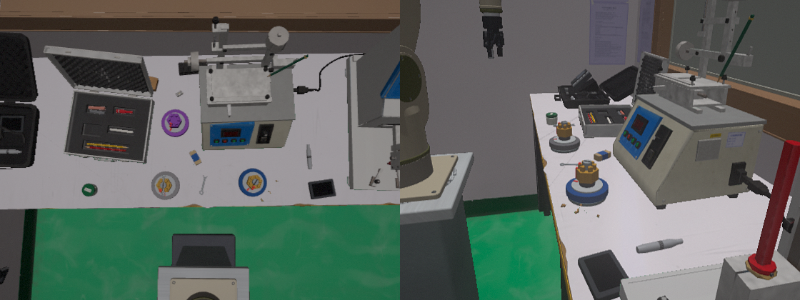

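The picture shows three candidates. In the top image (560 px): the purple look-alike is at (244,169), the grey pinned wheel at (232,259), and the blue wheel at (355,253). The blue wheel, with a brass nut and no pin, fits the description. I'll confirm it in one enlarged crop.

Run:
```python
from h import *
t=manip.camera("top"); s=manip.camera("side")
a=t["color"][222:287,320:385]; b=s["color"][200:295,220:315]
save("b.png",np.hstack([cv2.resize(a,(400,400),interpolation=cv2.INTER_CUBIC),cv2.resize(b,(400,400),interpolation=cv2.INTER_CUBIC)]))
save("c.png",cv2.resize(t["color"][90:300,200:480],(800,600)))
```

```text
(no output)
```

View pics/b.png

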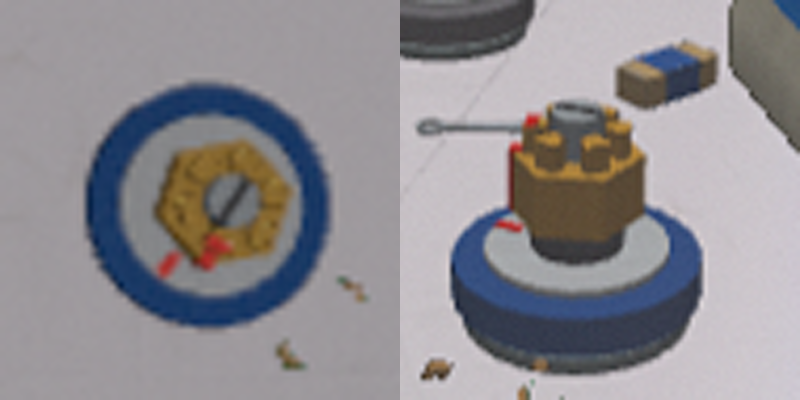

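View pics/c.png

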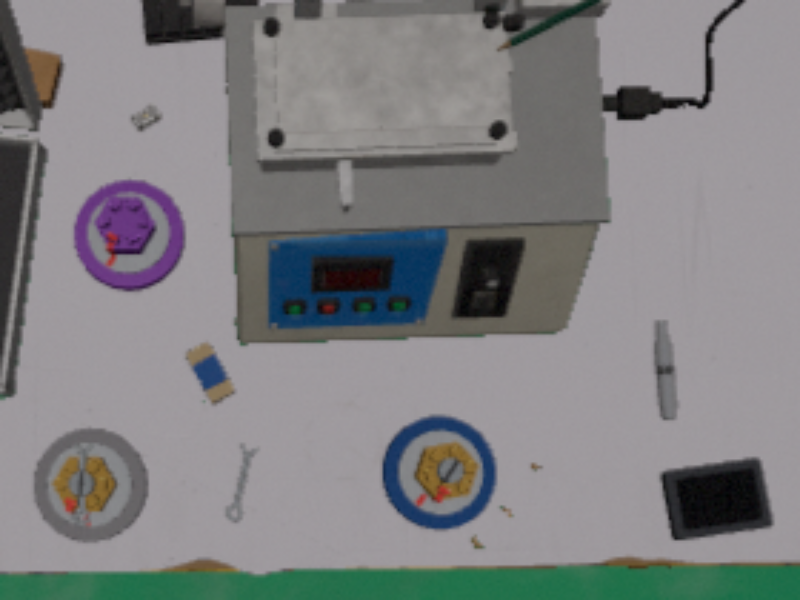

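The crop confirms it. The blue wheel has a brass nut with no pin, and its red mark at (212,245) is just counter-clockwise of the washer's mark at (168,265). The black stud line is clear. The loose cotter pin seen in the side view lies on the bench behind it. Next I'll measure the centre and angles.

```bash
cat > m.py <<'E'
from h import *
def measure(c0=np.array([.448,-.1735]),n=3):
    c=None; acc=[]
    for _ in range(n): c=manip.camera("top"); acc.append(c["color"].astype(float))
    im=np.mean(acc,0); px=lambda P:proj(c,np.array(P))
    def ortho(z,cen,half=.06,N=480):  # up = +x, left = +y, 4 px/mm
        k=N/(2*half); src=np.float32([px([cen[0]+sx*half,cen[1]+sy*half,z]) for sx,sy in((1,1),(1,-1),(-1,-1),(-1,1))])
        H=cv2.getPerspectiveTransform(src,np.float32([[0,0],[N,0],[N,N],[0,N]]))
        return cv2.warpPerspective(im.astype(np.uint8),H,(N,N),flags=cv2.INTER_CUBIC)
    def xy(v,u,cen,half=.06,N=480): return np.array([cen[0]+half-(v+.5)*2*half/N, cen[1]+half-(u+.5)*2*half/N])
    return c,im,ortho,xy
E
python3 - <<'E'
from m import *
np.set_printoptions(precision=4,suppress=True)
c,im,ortho,xy=measure(); c0=np.array([.448,-.1735])
hs=lambda o: cv2.cvtColor(o,cv2.COLOR_RGB2HSV).astype(int)
# wheel centre from blue ring at z=.028
o=hs(ortho(.028,c0)); m=((abs(o[...,0]-110)<12)&(o[...,1]>120)).astype(np.uint8)
cn=max(cv2.findContours(m,0,2)[0],key=cv2.contourArea); (u,v),r=cv2.minEnclosingCircle(cn); E=cv2.fitEllipse(cn)
print("wheel",xy(v,u,c0),r/4,xy(E[0][1],E[0][0],c0),np.array(E[1])/4)
# brass hull at z=.072
o=hs(ortho(.072,c0)); m=((o[...,0]>10)&(o[...,0]<28)&(o[...,1]>100)).astype(np.uint8)
cn=max(cv2.findContours(m,0,2)[0],key=cv2.contourArea); (u,v),r=cv2.minEnclosingCircle(cn); print("nut",xy(v,u,c0),r/4)
for z,name in((.072,"hex"),(.084,"tooth"),(.032,"washer"),(.090,"stud")):
    q=ortho(z,c0); save(f"o_{name}.png",q); o=hs(q)
    red=(((o[...,0]<6)|(o[...,0]>172))&(o[...,1]>130)&(o[...,2]>110)).astype(np.uint8)
    k,_,st,ce=cv2.connectedComponentsWithStats(red)
    for i in range(1,k):
        if st[i,4]>40: print(name,"red",st[i,4],xy(ce[i][1],ce[i][0],c0))
q=ortho(.09,c0); g=q.max(2); yy,xx=np.mgrid[:480,:480]
P=np.array([xy(a,b,c0) for a,b in zip(*np.where(g<75))]); d=np.linalg.norm(P-c0,axis=1); P=P[d<.012]
vx,vy,x0,y0=cv2.fitLine(P.astype(np.float32),cv2.DIST_L2,0,.01,.01).ravel(); print("line",len(P),P.mean(0),np.degrees(np.arctan2(vy,vx)))
save("d.png",np.hstack([ortho(.078,c0)[80:400,80:400],ortho(.09,c0)[80:400,80:400]]))
E
```

```text
wheel [ 0.4474 -0.1704] 49.155391693115234 [ 0.4471 -0.1706] [96.3783 97.2337]
nut [ 0.4479 -0.1701] 26.67632484436035
hex red 1076 [ 0.4279 -0.1657]
hex red 525 [ 0.423  -0.1485]
tooth red 1053 [ 0.4277 -0.1639]
tooth red 506 [ 0.4229 -0.1468]
washer red 1157 [ 0.4283 -0.1719]
washer red 559 [ 0.4233 -0.154 ]
stud red 1036 [ 0.4277 -0.163 ]
stud red 505 [ 0.4229 -0.1459]
line 872 [ 0.4466 -0.1709] -33.684444
```

View pics/d.png

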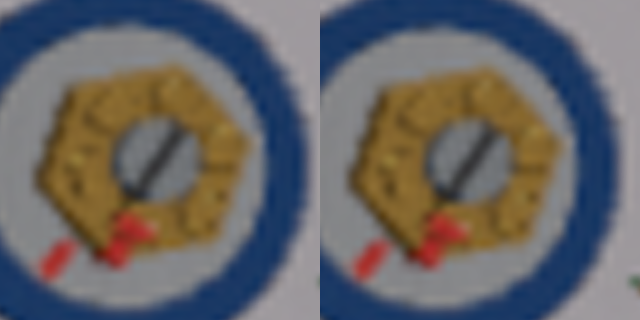

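```bash
cat > fit.py <<'E'
from m import *
from scipy.optimize import minimize
def hexfit(th0,verbose=1):
    c,im,ortho,xy=measure(n=4); o=cv2.cvtColor(im.astype(np.uint8),cv2.COLOR_RGB2HSV).astype(int)
    x0,y0=320,222; S=8
    crop=cv2.resize(im.astype(np.uint8)[y0:y0+65,x0:x0+65],None,fx=S,fy=S,interpolation=cv2.INTER_CUBIC)
    h=cv2.cvtColor(crop,cv2.COLOR_RGB2HSV).astype(int)
    m=(((h[...,0]<28)|(h[...,0]>172))&(h[...,1]>100)).astype(np.uint8)
    k,l,st,ce=cv2.connectedComponentsWithStats(m); m=(l==1+np.argmax(st[1:,4])).astype(np.uint8)
    cn=max(cv2.findContours(m,0,2)[0],key=cv2.contourArea); m=cv2.fillPoly(np.zeros_like(m),[cn],1)
    def model(p):
        a=p[2]+np.radians(30+60*np.arange(6)); b=np.arange(0,6.28,.2); r=.023/np.cos(np.pi/6)
        P=[[p[0]+r*np.cos(t),p[1]+r*np.sin(t),z] for t in a for z in(.046,.072)]+[[p[0]+.021*np.cos(t),p[1]+.021*np.sin(t),.084] for t in b]
        q=(np.array([proj(c,np.array(s)) for s in P])-[x0-.5,y0-.5])*S-.5
        return cv2.fillConvexPoly(np.zeros_like(m),cv2.convexHull(np.int32(np.round(q*16))),1,shift=4)
    f=lambda p:1-(model(p)&m).sum()/(model(p)|m).sum()
    best=min((minimize(f,[.4475,-.1705,th0+d],method="Nelder-Mead",options=dict(initial_simplex=np.array([[.4475,-.1705,th0+d]]*4)+np.r_[np.zeros((1,3)),np.diag([.003,.003,.12])],maxfev=150)) for d in(-.2,0,.2)),key=lambda r:r.fun)
    print("centre",best.x[:2],"x-axis deg",np.degrees(best.x[2]),"1-IoU",best.fun); return best.x,crop
E
python3 - <<'E'
from fit import *
hexfit(np.radians(14))
c=manip.camera("top"); print("machine front",onplane(c,200+240*.35,90+340*.35,0),onplane(c,200+560*.35,90+330*.35,0))
E
```

```text
centre [ 0.44731074 -0.17137511] x-axis deg 12.875373172272619 1-IoU 0.07331140449691342
machine front [0.56600257 0.00449337 0.        ] [ 0.57764362 -0.28747297  0.        ]
```

Emit:
move_arm(
  plan=[0,0,0.18,-0.049,-0.034,0,0.0854,0,0,0.36,-0.097,-0.068,0,0.0854,0,0,0.54,-0.146,-0.102,0,0.0854,0,0,0.72,-0.195,-0.137,0,0.0854,0,0,0.9,-0.244,-0.171,0,0.0854,0,0,1.004,-0.292,-0.205,0,0.0854,0,0,1.004,-0.341,-0.239,0,0.0854,0,0,1.004,-0.358,-0.289,0,0.0854,0,0,1.004,-0.375,-0.339,0,0.0854,0,0,1.004,-0.392,-0.388,0,0.0854,0,0,1.004,-0.41,-0.438,0,0.0854,0,0,1.004,-0.427,-0.488,0,0.0854],
  squeeze=60,
)

```text
clock: 2.4
position: [0.4479, -0.0149, 0.4049]
ee_rot: [0.622, 0.783, 0.001, 0.0]
ft_force: [0.8, 0.2, -0.4]
grip_width: 1.0
grasp_force: 0.0
```

Emit:
move_arm(
  plan=[0,0,0,-0.051,-0.012,0,0.0854,0,0,0,-0.102,-0.024,0,0.0854,0,0,0,-0.154,-0.036,0,0.0854,0,0,0,-0.154,-0.036,0.055,0.0854,0,0,0,-0.154,-0.036,0.105,0.0854,0,0,0,-0.154,-0.036,0.105,0.0854,0,0,0,-0.154,-0.036,0.105,0.0854],
)

```text
clock: 3.28
position: [0.4485, -0.1715, 0.3015]
ee_rot: [0.622, 0.783, 0.0, 0.001]
ft_force: [0.5, -0.4, 0.7]
grip_width: 0.998
grasp_force: 0.0
```

Run:
```python
from h import *
o=manip.get_obs(); print(o["position"],o["joint_pos"],R.from_quat(o["ee_rot"]).as_matrix())
c=manip.camera("side"); p=proj(c,o["position"]-[0,0,.155]); print("grasp px",p,"nut px",proj(c,np.array([.4474,-.171,.059])))
save("e.png",cv2.resize(c["color"][100:310,120:400],(800,600)))
```

```text
[ 0.44849574 -0.17147482  0.3014737 ] [-0.45905977  0.10733509  0.77841872  1.99546683 -0.08614182  1.0694214
  0.58487966] [[-2.25106410e-01  9.74332732e-01  1.68277659e-03]
 [ 9.74333945e-01  2.25107231e-01 -3.13381767e-04]
 [-6.84143292e-04  1.56904211e-03 -9.99998535e-01]]
grasp px [262.2806415  193.06559074] nut px [261.29435331 242.75337532]
```

View pics/e.png

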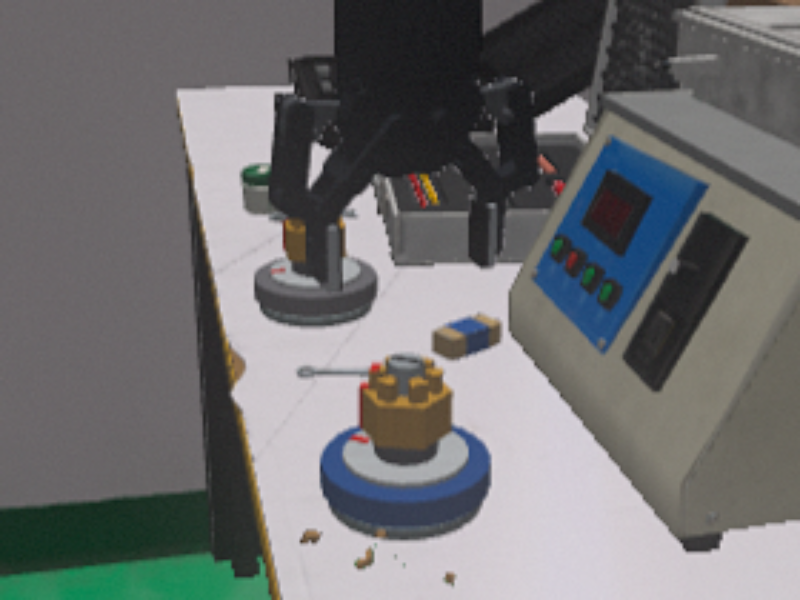

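The picture shows the open fingers straddling the nut, with their midpoint at about (408,250) and the nut at (405,410). The approach is clear, so I'll descend and grip.

Emit:
move_arm(
  plan=[0,0,0,0,-0.001,0.04,0.0854,0,0,0,0,-0.001,0.07,0.0854,0,0,0,0,-0.001,0.09,0.0854,0,0,0,0,-0.001,0.09,0.0854,0,0,0,0,-0.001,0.09,0.04,0,0,0,0,-0.001,0.09,0.04,0,0,0,0,-0.001,0.09,0.04,0,0,0,0,-0.001,0.09,0.04,0,0,0,0,-0.001,0.09,0.04,0,0,0,0,-0.001,0.09,0.04],
  squeeze=60,
)

```text
clock: 4.58
position: [0.4479, -0.1715, 0.2112]
ee_rot: [0.622, 0.783, 0.001, 0.001]
ft_force: [-0.9, 2.8, 10.4]
grip_width: 0.532
grasp_force: 59.5
```

Run:
```python
from h import *
o=manip.get_obs(); print(o["clock"],o["position"],o["joint_pos"],o["torque"],o["ft_force"],o["grip_width"],o["grasp_force"])
M=R.from_quat(o["ee_rot"]).as_matrix(); print("y deg",np.degrees(np.arctan2(M[1,1],M[0,1])))
```

```text
4.575 [ 0.4479409  -0.17145418  0.211232  ] [-0.39428844  0.27764412  0.74352026  2.07172173 -0.24626889  0.87519207
  0.7162949 ] [ 0.53177753 -0.16246405  0.02911646] [-0.85756312  2.75848704 10.42216528] 0.5324118576061341 59.51564311981201
y deg 13.024614189678976
```

The grip is on the flats: 45.5 mm opening with almost no twist. Next I turn clockwise by 46.7°, which is +0.815 about tool z.

Emit:
move_arm(
  plan=[0,0,0.08,0,0,0,0.04,0,0,0.17,0,0,0,0.04,0,0,0.26,0,0,0,0.04,0,0,0.35,0,0,0,0.04,0,0,0.44,0,0,0,0.04,0,0,0.53,0,0,0,0.04,0,0,0.62,0,0,0,0.04,0,0,0.71,0,0,0,0.04,0,0,0.79,0,0,0,0.04,0,0,0.82,0,0,0,0.04,0,0,0.82,0,0,0,0.04,0,0,0.82,0,0,0,0.04],
)

```text
clock: 6.08
position: [0.4479, -0.1715, 0.2112]
ee_rot: [0.883, 0.47, 0.002, 0.0]
ft_force: [-2.7, 3.1, 13.8]
grip_width: 0.533
grasp_force: 60.6
```

Run:
```python
from h import *
o=manip.get_obs(); print(o["clock"],o["position"],o["joint_pos"],o["torque"],o["ft_force"],o["grip_width"],o["grasp_force"])
M=R.from_quat(o["ee_rot"]).as_matrix(); print("y deg",np.degrees(np.arctan2(M[1,1],M[0,1])))
```

```text
6.075 [ 0.447886   -0.17146786  0.21123594] [-0.53176345  0.32262515  0.90992844  2.07657757 -0.33119942  0.88770867
 -0.0273013 ] [ 0.40384727  0.2916817  -0.18218119] [-2.68337779  3.0503095  13.80800143] 0.5329769809539722 60.62804818153381
y deg -33.962944766853234
```

The tool's y axis is at -34.0° and the hole at -33.7°. I'll open, rise, move toward +y to clear the top view, and check.

Emit:
move_arm(
  plan=[0,0,0,0,0,0,0.0854,0,0,0,0,0,0,0.0854,0,0,0,0,0,0,0.0854,0,0,0,0,0,0,0.0854,0,0,0,0,0,-0.03,0.0854,0,0,0,0,0,-0.08,0.0854,0,0,0,0,0,-0.14,0.0854,0,0,0,0,0,-0.19,0.0854,0,0,0,0.052,-0.034,-0.19,0.0854,0,0,0,0.104,-0.068,-0.19,0.0854,0,0,0,0.156,-0.103,-0.19,0.0854,0,0,0,0.191,-0.126,-0.19,0.0854],
)

```text
clock: 7.58
position: [0.4486, 0.06, 0.3997]
ee_rot: [0.882, 0.471, 0.0, -0.0]
ft_force: [1.5, -1.7, 1.1]
grip_width: 0.998
grasp_force: 0.0
```

Run:
```python
from fit import *
o=manip.get_obs(); print(o["clock"],o["position"],o["ft_force"],o["grip_width"])
x,crop=hexfit(np.radians(-34)); save("f.png",crop)
```

```text
7.575 [0.44856456 0.05998478 0.39971456] [ 1.54125945 -1.70819166  1.05093014] 0.9979950838529615
centre [ 0.44744624 -0.17105262] x-axis deg -37.212184672587924 1-IoU 0.07488650155077092
```

View pics/f.png

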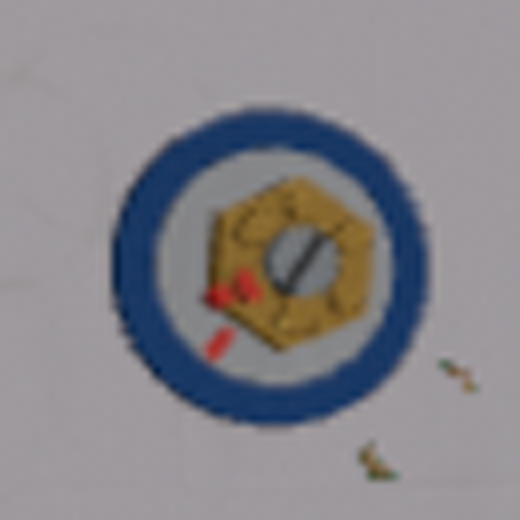

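The nut's red mark at (230,290) is now past the washer's mark at (218,343). The flats at upper right and lower left, where the slots sit, are square to the black stud line running (283,290)–(325,233), to within a few degrees. The gripper is clear, so I'm handing in.

```bash
python3 -c "
from workcell import manip
print(manip.hand_in())"
```

```text
the job is handed in; nothing more can be done
None
```

I turned the loose nut clockwise about 47° in one grasp, past the red mark to the first slot. My estimates put that slot within about 6° of the cotter hole (limit 10°). The gripper is clear and the job is handed in; it returned no verdict.

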